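# Load a pan into the cold rail and cover it

### The arm

A 6-joint arm with a two-finger parallel gripper is mounted at the origin on the work surface. World frame = base frame: x ahead of the robot, y to its left, z up, the work surface at z = 0. Lengths are in m, angles in degrees, forces in N, time in s.
With the tool pointing down it reaches from about 0.25 to 0.725 m from the base axis. Payload 9.7 kg.
Tool frame: the origin (TCP) lies midway between the tips of the shut fingers; the grasp point (between the pads) lies 19 mm behind it; x points along the fingers, y is the direction in which the jaws open and shut, and the axes are right-handed (so a half turn about x gives the same grasp; the last joint's range is limited). The gripper opens to 85 mm and grips with 20 to 120 N. Pads are 22 mm wide; open, the fingers measure 114 mm over their backs; the gripper's body (76 mm by 85 mm) begins 54 mm behind the grasp point. The pads swing forward as they close: fully open they stand 13 mm farther back than shut.
Start: joints at [-63.426, 4.979, 10.078, 95.1, 0, 90], TCP at [0.246, -0.492, 0.231] pointing down, gripper open.
Joint ranges: [-179.16, 179.16], [-48.56, 103.87], [-65.8, 70.77], [-126.05, 130.52], [-82.76, 87.17], [-180, 180]. Speed limits (degrees/s): [127.2, 127.2, 147.25, 180, 180, 180].

### API

Orientations are given as [roll, pitch, yaw] about the fixed x, y, z axes, in that order (R = Rz(yaw) Ry(pitch) Rx(roll)).
In Python, from workcell import bot, cams gives the robot as it stands.
- The arm moves only by the tool apply_moves, never from a script. Its argument "commands" is a list of rows, each a list of 5 numbers: the shift along the tool's x, y, z in m, then the turn about the tool's x in rad, then the opening, from -1 (shut) to 1 (fully open). In form: [[tx, ty, tz, roll, hand], ...]. A call has 1 to 12 rows; each row is the pose to reach, as a shift and turn from the pose measured when the call began, along the tool's axes at that moment; what a row does not reach only later rows make up. A row lasts 1/10 s, in which the tool goes at most 50 mm and 8.59 degrees, less where a joint would pass 70% of its speed; a pose out of reach is approached as far as the arm can. A call with a gripper value outside its range is refused whole. The fingers move at their own pace and stop on an object; "newtons" is the grip in N (left out, the last holds). Time passes only in rows, so rows that repeat a pose let the fingers close. It gives the time, the measured TCP pose, the force and the opening at its end, in the units of the state.
- bot.get_obs(): the state, without advancing time (a new reading comes with each control period).
- cams.camera(name): name is "scene" or "top"; returns a dict with "frame" (400x640x3 uint8, blue, green, red), "depth" (400x640 float32, m along the optical axis (not along the pixel's ray), 0 where there is no reading), "camera_matrix" (3x3 intrinsics, pixels), "D" ([k1, k2, p1, p2, k3] as OpenCV has them; the pictures are not rectified), "R" (3x3) and "t" (3): a world point X has camera coordinates R X + t. Camera axes: x right, y down, z forward; pixel columns grow to the right and rows downward; lengths in m; the calibration is good to about 2 mm. A picture is of the moment at which its call begins.
- bot.job_done(): hands the job in, once; it reports no verdict.
Trained networks look in the newest picture that a camera, given by its name, has taken for a name from the list of things; names that differ only in an ending like _2 or _b are one class to them, and where a whole thing is asked for, a point or a joint stands for the part that bears it (a point fixed in the world has none). Each returns a list of dicts, best first, with "confidence" (0 to 1); they miss things now and then, are a little off and sometimes report something else, mostly with a low value. They report only what shows in the picture. A call takes as long as a camera call. They do not tell look-alikes from the thing itself.
- cams.spot_in(name, camera): "rect" ([left, top, right, bottom] in pixels, round what is visible of it).
The state is a dict: "time": time; "q": joint angles; "qd": joint speeds; "joint_efforts": joint torques, N m; "ee_pos": TCP position; "tcp_rot": TCP orientation; "wrist_force": force on the tool from outside, world axes, zero at the start; "torque": the same for the moment, N m; "opening": finger opening in m.
Only numpy, scipy, OpenCV 4.12 (cv2) and the standard library are available. Lean on these libraries where they do the work, as an engineer would, in place of code of your own. Each camera call takes 0.05 s, during which the arm holds its last target. There are 200 camera calls.

### The job

Slide the cold rail's translucent cover all the way open, then take the empty rectangular pan by its carrying bar and lower it (do not drop it) into the uncovered opening until its rim lies flat on the deck all round. Let go of the pan and slide the cover fully shut over it. Leave the round pot, the spice shaker and the stack of cups where they stand.

Things in the scene. Friction and masses are not known exactly. Their poses are not given: they have to be found in the camera images.
- rail: Countertop cold rail, a fixed metal box 240 mm (its x) by 330 mm (its y), deck 85 mm above the counter. Origin: centre of its underside; z up. Its +y half has the rectangular opening; its -y half is closed by a fixed flat steel lid, 7 mm high. Two runners along y, 14 mm high, inner faces at x = +-99 mm, carry the translucent cover.
- pocket (a point): Centre of the rail's opening at deck height (85 mm above the counter), axes as the rail's. The opening is 152 mm along x by 92 mm along y and 77 mm deep, straight-sided. The pan hangs in it by its rim: fully home, the pan's origin is 60 mm below this point.
- cover (a joint): Slide of the translucent cover along the rail, m: 0 = fully shut (centred over the opening), 0.165 = fully open (over the other half); it grows as the cover moves towards the rail's -y. Stiff, about 1.5 N; stays where it is left.
- cover_grip (a point): Point in the cover's grip, 14 mm below its top, 131 mm above the counter; axes as the rail's; moves with the cover. The grip is an upright black fin, 70 mm along x, 16 mm along y, 40 mm high, in the middle of a translucent plate 226 mm (x) by 150 mm (y), 6 mm thick, top 105 mm above the counter, underside 14 mm above the deck.
- pan: Loose open steel pan, 0.3 to 0.5 kg, 64 mm high. Origin: centre of its underside; z up. Rim 168 mm (its x) by 108 mm (its y), 4 mm thick, its underside 60 mm above the origin. The tub is 148 x 88 mm under the rim and tapers to 140 x 80 mm at the foot; walls 3 mm. It fits the opening either way round.
- pan_bar (a point): Middle of the pan's dark carrying bar, 58 mm above the pan's underside, axes as the pan's. The bar is 20 mm wide along x, 12 mm high and spans the mouth along y; its top is level with the rim. The tub is free on both sides of it down to the floor, 55 mm below this point.
- pot: Bystander: round steel pot, 110 mm across, 95 mm high. Origin: centre of its underside.
- shaker: Bystander: spice shaker jar, 56 mm across, 140 mm high. Origin: centre of its underside.
- cups: Bystander: stack of paper cups, 88 mm across, 135 mm high. Origin: centre of its underside.
Things that resemble listed ones, but are neither listed nor needed, are in the scene too. Leave any purple look-alike of the pan alone.

How it is judged (in metres and radians):
On the way, in this order (a step that is already met when the one before it is completed fails the run):
1. the cover is slid open (more than 140 mm of its 165 mm) (value of joint cover above 0.14 m), for 0.2 s.
2. the pan is seated flat and square in the opening and let go (horizontal distance between pan and pocket below 0.006 m and z of pan in the frame of pocket below -0.057 m and angle between the z axis of pan and the z axis of pocket, either way round below 0.03 rad and angle between the x axis of pan and the x axis of pocket, either way round below 0.06 rad and contact force between the fingers and pan below 0.1 N and linear speed of pan below 0.02 m/s), for 0.2 s.
At the end, for the whole second after the job is handed in: The pan hangs in the opening by its rim: centre within 6 mm of the opening's, origin at least 57 mm below the deck, level within 0.03 rad and square within 0.06 rad (either way round), released and at rest; the cover is shut to within 10 mm (all of step 2 and value of joint cover between -0.01 and 0.01 m); the robot touches nothing.
It fails at once if the pan is dropped: it moves faster than 0.5 m/s with nothing of the robot touching it (contact force between each of the fingers, the arm and pan below 0.05 N and linear speed of pan above 0.5 m/s).
It fails at once if the round pot is moved by more than 30 mm or tipped (distance of pot from where it was at the start of the episode above 0.03 m or angle between pot's own z axis and vertical above 0.3 rad).
It fails at once if the spice shaker is moved by more than 30 mm or tipped (distance of shaker from where it was at the start of the episode above 0.03 m or angle between shaker's own z axis and vertical above 0.3 rad).
It fails at once if the stack of cups is moved by more than 30 mm or tipped (distance of cups from where it was at the start of the episode above 0.03 m or angle between cups's own z axis and vertical above 0.3 rad).
It also fails if it takes over 72 s, if anything falls off the work surface, if the arm or the gripper's body presses on something with over 40 N, if the wrist force passes 120 N, or if a joint passes its speed limit or range.

## Working session

There is one attempt and no reset: what is moved stays moved. The work goes in short steps, Python scripts to look and compute and a tool call to move; the robot and the scene stay as the last step left them, time stands still between calls to the robot, and variables do not carry over. Pictures are saved under pics/ and viewed, about 8 in all and at most 12, crops included, and the job is handed in when it is done.

Besides the shell and the picture viewer there is one more tool, called in YAML: its name, and indented under it one key for each argument. apply_moves: Moves the arm, as the interface text tells. Its arguments: {"type":"object","properties":{"commands":{"type":"array"},"newtons":{"type":"number"}},"required":["commands"]}

```bash
mkdir -p pics && cat > h.py <<'E'
from workcell import bot, cams
import numpy as np, cv2
def shot(cam,fn=None):
    c=cams.camera(cam)
    if fn: cv2.imwrite('pics/'+fn,c['frame'])
    return c
def cloud(c):
    h,w=c['depth'].shape
    u,v=np.meshgrid(np.arange(w),np.arange(h))
    p=cv2.undistortPoints(np.stack([u,v],-1).reshape(-1,1,2).astype(np.float64),c['camera_matrix'],np.array(c['D'])).reshape(h,w,2)
    z=c['depth'][...,None].astype(float)
    P=np.concatenate([p*z,z],-1)
    X=(P-np.array(c['t']))@np.array(c['R'])
    X[c['depth']==0]=np.nan
    return X
E
python3 - <<'E'
from h import *
s=bot.get_obs();print({k:np.round(v,3) for k,v in s.items()})
for n in('top','scene'):
    c=shot(n,n+'1.png');np.save(n+'1.npy',cloud(c))
    print(n,'cam at',-np.array(c['R']).T@c['t'])
    for o in('rail','cover_grip','pan','pan_bar','pot','shaker','cups'):
        print(o,[(np.round(d['rect']),round(d['confidence'],2)) for d in cams.spot_in(o,n)])
a=cv2.imread('pics/top1.png')
E
```

```text
{'time': np.float64(0.0), 'q': array([-63.426,   5.011,  10.033,  95.098,  -0.   ,  90.001]), 'qd': array([-0.054,  0.051, -0.005,  0.021, -0.021, -0.018]), 'joint_efforts': array([ 2.0000e-03, -5.2039e+01,  4.6480e+01,  1.6000e-02,  0.0000e+00,
        0.0000e+00]), 'ee_pos': array([ 0.246, -0.492,  0.231]), 'tcp_rot': array([-89.943,  89.924, 116.629]), 'wrist_force': array([ 0.279,  0.027, -0.239]), 'torque': array([-0.009,  0.019, -0.028]), 'opening': np.float64(0.085)}
top cam at [ 0.3106939  -0.02817998  1.52838088]
rail [(array([214., 146., 321., 225.]), 0.82)]
cover_grip [(array([412., 191., 444., 224.]), 0.73), (array([217., 143., 272., 221.]), 0.58)]
pan [(array([276.,  81., 312., 128.]), 0.92), (array([411., 255., 458., 313.]), 0.88), (array([348., 222., 390., 280.]), 0.87), (array([219., 145., 268., 218.]), 0.65), (array([359., 151., 395., 202.]), 0.61)]
pan_bar [(array([358., 150., 397., 206.]), 0.95), (array([350., 226., 392., 279.]), 0.89), (array([276.,  80., 310., 128.]), 0.73), (array([414., 256., 460., 311.]), 0.56)]
pot [(array([411., 190., 444., 226.]), 0.73)]
shaker [(array([415., 127., 442., 150.]), 0.91), (array([214., 147., 322., 231.]), 0.27)]
cups [(array([335.,  98., 365., 131.]), 0.7)]
scene cam at [ 0.9724552  -0.78475432  0.73364984]
rail [(array([306., 137., 433., 232.]), 0.74)]
cover_grip [(array([344., 137., 432., 177.]), 0.73)]
pan [(array([422., 203., 494., 266.]), 0.87), (array([204., 189., 272., 244.]), 0.76), (array([268., 223., 349., 295.]), 0.72), (array([104., 216., 186., 272.]), 0.56)]
pan_bar [(array([103., 218., 184., 271.]), 0.92), (array([419., 207., 496., 263.]), 0.83), (array([267., 225., 348., 293.]), 0.7), (array([204., 188., 273., 245.]), 0.65)]
pot [(array([203., 243., 251., 309.]), 0.76)]
shaker [(array([302., 290., 332., 363.]), 0.8)]
cups [(array([397., 228., 436., 294.]), 0.8)]
```

View pics/top1.png

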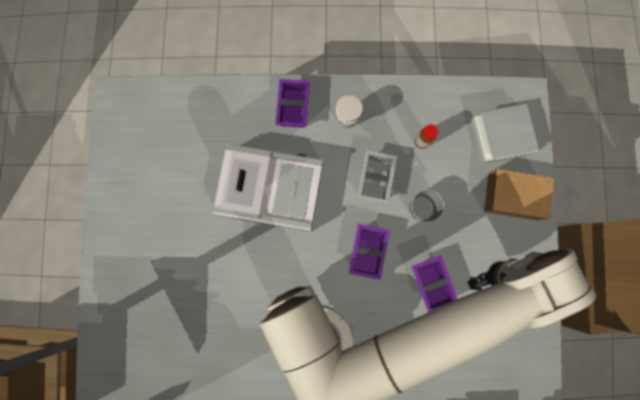

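View pics/scene1.png

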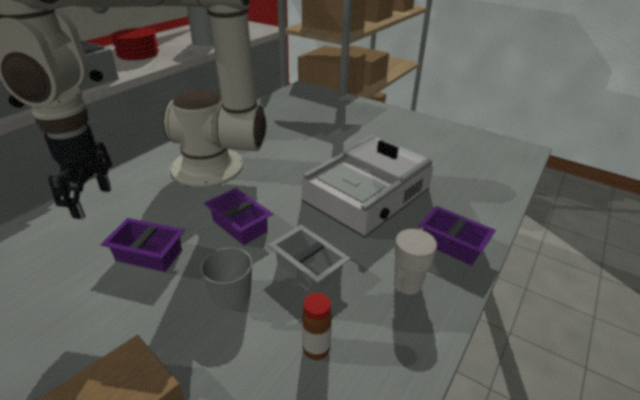

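The top view has image right as world -y and up as +x. The rail is at about (267,188), with its cover and black fin on the left at (241,180). The steel pan is at (377,177) with its bar running across, and the purple pans are look-alikes. The pot is at (427,206), the shaker at (430,133) and the cups at (349,110). The scene view agrees.

```bash
python3 - <<'E'
from h import *
X=np.load('top1.npy');im=cv2.imread('pics/top1.png')
np.set_printoptions(precision=4,suppress=True)
def rect(name,P):
    r=cv2.minAreaRect((P[:,:2]*1000).astype(np.float32));print(name,len(P),'c',np.round(r[0],1),'size',np.round(r[1],1),'ang',round(r[2],2),'zmed',np.median(P[:,2]).round(4))
def reg(u0,v0,u1,v1,zl,zh):
    P=X[v0:v1,u0:u1].reshape(-1,3);P=P[np.isfinite(P[:,2])];return P[(P[:,2]>zl)&(P[:,2]<zh)]
rect('rail',reg(205,135,330,238,.075,.13))
rect('runner+',reg(205,135,330,238,.094,.112))
rect('fin',reg(225,155,260,205,.125,.16))
rect('pan rim',reg(345,140,405,215,.05,.08))
rect('pot',reg(400,180,450,235,.06,.12));rect('shaker',reg(405,115,450,160,.1,.16));rect('cups',reg(330,90,370,135,.1,.16))
print('pan z');print((X[148:208:4,356:400:2,2]*1000).round())
print('rail z');print((X[144:236:5,212:326:5,2]*1000).round())
g=im.copy();k=cv2.resize(im[135:240,205:410],None,fx=3.9,fy=3.9,interpolation=cv2.INTER_CUBIC);cv2.imwrite('pics/crop1.png',k)
m=im.max(2)<60;v,u=np.where(m[155:205,225:260]);
fin=X[155:205,225:260][m[155:205,225:260]];print('dark fin px',u.min()+225,u.max()+225,v.min()+155,v.max()+155,np.nanmedian(fin,0))
E
```

```text
rail 6914 c [519.7 167.3] size [329.8 241.6] ang 80.73 zmed 0.093
runner+ 3343 c [519.8 167.8] size [328.8 227.2] ang 80.74 zmed 0.1032
fin 131 c [533.  250.3] size [18.3 69.8] ang 82.23 zmed 0.1425
pan rim 759 c [ 558.6 -198.5] size [108.6 170.7] ang 78.92 zmed 0.0621
pot 290 c [ 456.1 -361.1] size [105.3 106.3] ang 89.66 zmed 0.0862
shaker 260 c [ 696.5 -366.2] size [50.8 54.4] ang 0.28 zmed 0.137
cups 607 c [ 775.5 -101.3] size [88.3 85.6] ang 0.64 zmed 0.1329
pan z
[[-0.  0.  1. -4. -2.  0. -5.  5. -2. -3.  0. -0.  3. -7. -4. -3. -6. -0.
  -7.  4. -2.  1.]
 [-0.  4. -9. -0. -1. 66. 63. 64. 63. 62. 63. 54.  1.  3. -0. -3.  0.  0.
   2. -5.  0. -5.]
 [ 2. -2.  3.  5.  4. 68. 58. 38. 48. 50. 55. 55. 61. 67. 63. 65. 59. 65.
  62. 65. 60. -0.]
 [-1. -8. -3. -2. 67. 66. -1. -3.  6.  4. 12. 11. 18. 24. 25. 28. 35. 37.
  53. 61. 60. -4.]
 [ 4.  5. -1. -1. 60. 64.  1.  1. -4. -5.  2.  1.  1.  5.  9. -0. -2. 34.
  63. 65.  4. -6.]
 [-3. -5.  1.  5. 67. 45. -1.  5.  2.  5. -2.  1.  8. -1.  7.  1.  8. 45.
  61. 59. -3.  5.]
 [-8. -4. -4. 61. 63. 61. 65.  1.  1.  3.  3.  2. -1. -3. -3.  1. 21
[... 2408 characters left out ...]

   89.  92.  83.  91.  90.  84.  87.   5.  -2.]
 [ -1.  85.  87.  87. 110. 103. 105. 105. 108. 105.  80.  84.  88.  83.
   93.  87.  90.  93.  85.  84.  77.  -5.   2.]
 [ -3.  -3.   2.  -2.   0.  -1.  61.  85.  82.  92.  93.  97.  97.  98.
   95.  82.  80.  84.  81.  84.  89.   0.  -5.]
 [ -3.   3.  -1.  -5.  -2.  -4.   1.  -5.   2.   2.   5.  -1.  68.  86.
   83. 100.  98. 102.  99.  93.  20.   2.   2.]
 [  3.  -2.  -0.  -3.   4.  -1.   0.  -7.  -2.  -1.  -7.   2.  -3.  -3.
   -2.  -4.   0.  11.  87.  76.  -4.   5.   3.]
 [ -5.   1.   4.  -1.  -2.   5.  -9.   0.   1.   1.  -6.  -2.  -2.  -0.
    0.  -3.  -0.   4.  -3.   3.  -1.  -6.  -3.]]
dark fin px 237 244 170 190 [0.5321 0.2464 0.1421]
```

View pics/crop1.png

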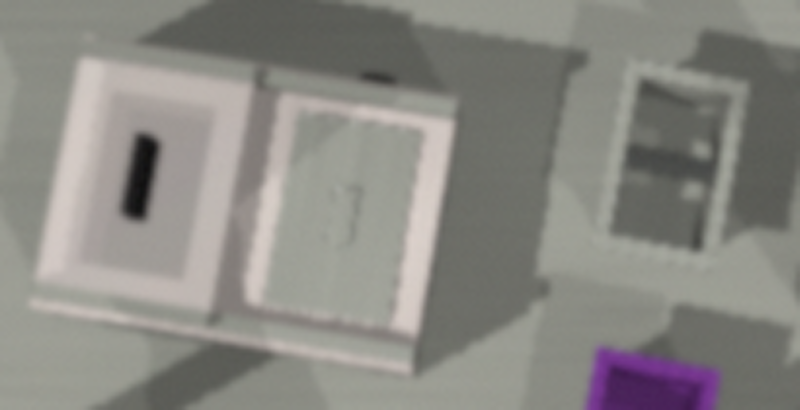

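```bash
cat >> h.py <<'E'
from scipy.spatial.transform import Rotation as Ro
RC=np.array([.5197,.1673]);YR=80.73;ry=np.array([np.cos(np.radians(YR)),np.sin(np.radians(YR))])
PAN=np.array([.5586,-.1985])
def goal(xy,z,jaw=None):
    s=bot.get_obs();R=Ro.from_euler('xyz',s['tcp_rot'],degrees=True).as_matrix()
    sh=R.T@(np.r_[xy,z]-s['ee_pos']);now=np.degrees(np.arctan2(R[1,1],R[0,1]))
    r=0 if jaw is None else -np.radians(jaw-now)
    print('row',np.round(sh,4),'roll',round(r,4),'jaw now',round(now,2),'q',np.round(s['q'],1),'F',np.round(s['wrist_force'],1),'ee',np.round(s['ee_pos'],4),'op',s['opening'],'t',s['time'])
E
python3 -c "
from h import *
goal(RC+.0825*ry,.2,80.73)"
```

```text
row [ 0.0313 -0.534  -0.588 ] roll -2.516 jaw now -63.42 q [-63.4   5.   10.1  95.1   0.   90. ] F [ 0.2 -0.3  0.1] ee [ 0.246  -0.4919  0.2313] op 0.08545839369851001 t 0.8
```

apply_moves:
  commands:
    - [0.02,-0.534,-0.588,-2.516,1]
    - [0.02,-0.534,-0.588,-2.516,1]
    - [0.02,-0.534,-0.588,-2.516,1]
    - [0.02,-0.534,-0.588,-2.516,1]
    - [0.02,-0.534,-0.588,-2.516,1]
    - [0.02,-0.534,-0.588,-2.516,1]
    - [0.02,-0.534,-0.588,-2.516,1]
    - [0.02,-0.534,-0.588,-2.516,1]
    - [0.02,-0.534,-0.588,-2.516,1]
    - [0.02,-0.534,-0.588,-2.516,1]
    - [0.02,-0.534,-0.588,-2.516,1]
    - [0.02,-0.534,-0.588,-2.516,1]

```text
time: 2.0
ee_pos: [0.4631, 0.0696, 0.2164]
tcp_rot: [51.4, 89.9, 1.4]
wrist_force: [0.7, -1.1, 0.6]
opening: 0.0857
```

```bash
python3 -c "
from h import *
goal(RC+.0825*ry,.2,80.73)"
```

```text
row [ 0.0165  0.1688 -0.092 ] roll -0.7095 jaw now 40.08 q [ 8.6 -6.5 -2.9 93.5 -0.  58.5] F [ 0.7 -1.1  0.6] ee [0.4631 0.0696 0.2164] op 0.08569720718329578 t 2.0
```

apply_moves:
  commands:
    - [0.017,0.169,-0.092,-0.71,1]
    - [0.017,0.169,-0.092,-0.71,1]
    - [0.017,0.169,-0.092,-0.71,1]
    - [0.017,0.169,-0.092,-0.71,1]
    - [0.017,0.169,-0.092,-0.71,1]
    - [0.017,0.169,-0.092,-0.71,1]
    - [0.017,0.169,-0.092,-0.71,1]
    - [0.017,0.169,-0.092,-0.71,1]

```text
time: 2.8
ee_pos: [0.5332, 0.2481, 0.2001]
tcp_rot: [19.3, 89.9, 9.8]
wrist_force: [-0.1, -0.9, -0.4]
opening: 0.0853
```

```bash
python3 -c "
from h import *
goal(RC+.0825*ry,.115,80.73)"
```

```text
row [ 0.0851  0.0006 -0.0004] roll -0.0032 jaw now 80.55 q [25.   9.6 11.7 92.  -0.  34.4] F [-0.1 -0.9 -0.4] ee [0.5332 0.2481 0.2001] op 0.08525854262007744 t 2.8
```

apply_moves:
  commands:
    - [0.05,0,0,0,1]
    - [0.085,0,0,0,1]
    - [0.085,0,0,0,1]
    - [0.085,0,0,0,-1]
    - [0.085,0,0,0,-1]
    - [0.085,0,0,0,-1]
    - [0.085,0,0,0,-1]
    - [0.085,0,0,0,-1]
    - [0.085,0,0,0,-1]
    - [0.085,0,0,0,-1]
  newtons: 40

```text
time: 3.8
ee_pos: [0.5338, 0.2484, 0.1162]
tcp_rot: [26.4, 89.8, 17.0]
wrist_force: [0.1, 0.2, 6.0]
opening: 0.0155
```

```bash
python3 -c "
from h import *
goal(RC-.0825*ry,.115,80.73)"
```

```text
row [ 0.001  -0.1648 -0.0003] roll -0.003 jaw now 80.56 q [25.   9.3  2.1 82.6 -0.  34.4] F [0.1 0.2 6. ] ee [0.5338 0.2484 0.1162] op 0.015459058593414272 t 3.8
```

apply_moves:
  commands:
    - [0,-0.015,0,0,-1]
    - [0,-0.03,0,0,-1]
    - [0,-0.05,0,0,-1]
    - [0,-0.07,0,0,-1]
    - [0,-0.09,0,0,-1]
    - [0,-0.11,0,0,-1]
    - [0,-0.13,0,0,-1]
    - [0,-0.145,0,0,-1]
    - [0,-0.158,0,0,-1]
    - [0,-0.164,0,0,-1]
    - [0,-0.164,0,0,-1]
    - [0,-0.164,0,0,-1]

```text
time: 5.0
ee_pos: [0.5075, 0.0884, 0.1163]
tcp_rot: [57.5, 89.6, 48.2]
wrist_force: [6.7, 13.9, -1.3]
opening: 0.0158
```

```bash
python3 -c "
from h import *
goal(RC-.0825*ry,.115,80.73)"
```

```text
row [ 0.0013 -0.0027 -0.0007] roll -0.0018 jaw now 80.63 q [ 9.7 -0.9 -8.6 81.9  0.3 19.1] F [ 6.7 13.9 -1.3] ee [0.5075 0.0884 0.1163] op 0.015793542118269242 t 5.0
```

apply_moves:
  commands:
    - [0,0.002,0,0,1]
    - [0,0.002,0,0,1]
    - [0,0.002,0,0,1]
    - [0,0.002,0,0,1]
    - [0,0.002,0,0,1]
    - [-0.05,0.002,0,0,1]
    - [-0.1,0.002,0,0,1]
    - [-0.11,0.002,0,0,1]
    - [-0.11,0.002,0,0,1]

```text
time: 5.9
ee_pos: [0.5082, 0.0898, 0.2284]
tcp_rot: [44.5, 89.4, 35.1]
wrist_force: [0.4, 0.0, -0.7]
opening: 0.0854
```

```bash
python3 -c "
from h import *
goal(PAN,.2,-11.08)"
```

```text
row [ 0.0271 -0.2764  0.0965] roll 1.6005 jaw now 80.62 q [ 9.9 -0.3  4.3 94.1  0.3 19.3] F [ 0.4  0.  -0.7] ee [0.5082 0.0898 0.2284] op 0.08541150127287021 t 5.9
```

apply_moves:
  commands:
    - [0.027,-0.276,0.097,1.6,1]
    - [0.027,-0.276,0.097,1.6,1]
    - [0.027,-0.276,0.097,1.6,1]
    - [0.027,-0.276,0.097,1.6,1]
    - [0.027,-0.276,0.097,1.6,1]
    - [0.027,-0.276,0.097,1.6,1]
    - [0.027,-0.276,0.097,1.6,1]
    - [0.027,-0.276,0.097,1.6,1]
    - [0.027,-0.276,0.097,1.6,1]
    - [0.027,-0.276,0.097,1.6,1]
    - [0.027,-0.276,0.097,1.6,1]
    - [0.027,-0.276,0.097,1.6,1]

```text
time: 7.1
ee_pos: [0.5585, -0.198, 0.1979]
tcp_rot: [151.2, 89.5, 50.0]
wrist_force: [-0.9, -0.0, 0.2]
opening: 0.0852
```

```bash
python3 - <<'E'
from h import *
goal(PAN,.035,-11.08)
print(bot.get_obs()['tcp_rot'])
c=shot('scene','scene2.png');t=shot('top','top2.png');np.save('top2.npy',cloud(t))
a=cv2.resize(c['frame'][120:320,180:500],None,fx=2.4,fy=2.4);b=cv2.resize(t['frame'][130:240,200:420],(768,384//1));b=cv2.resize(t['frame'][130:240,200:420],(0,0),fx=1,fy=1)
cv2.imwrite('pics/c2.png',a)
E
```

```text
row [ 0.1629 -0.0005  0.0017] roll -0.0011 jaw now -11.14 q [-19.8  10.1  12.1  91.8   0.5  81.4] F [-0.9 -0.   0.2] ee [ 0.5585 -0.198   0.1979] op 0.08520584074257252 t 7.1
[151.15222049  89.47403229  50.01073765]
```

View pics/c2.png

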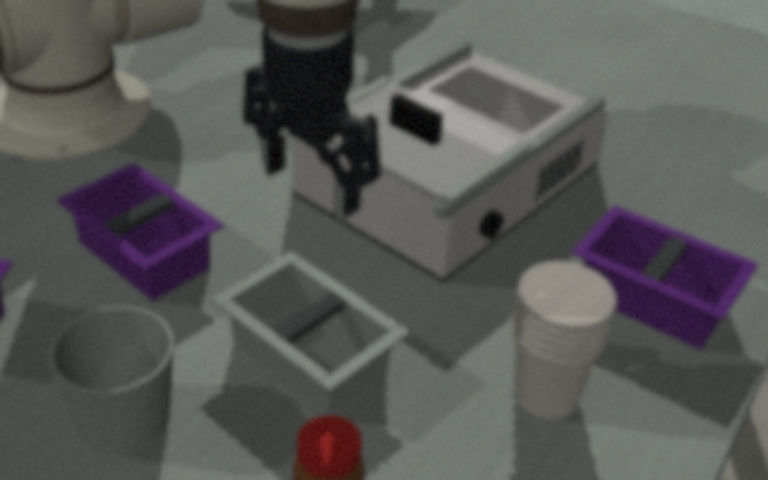

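The scene crop shows the cover over the near half and the opening free at (490,95). The gripper hangs over the rail side of the steel pan, whose bar is at (315,318).

```bash
python3 - <<'E'
from h import *
X=np.load('top2.npy')
P=X[135:238,205:330].reshape(-1,3);P=P[np.isfinite(P[:,2])]
q=(P[:,:2]-RC);rx=np.array([ry[1],-ry[0]]);a=q@rx;b=q@ry
m=(P[:,2]<.06)&(abs(a)<.1)&(b>.01)&(b<.15)
print('hole pts',m.sum(),'x',np.percentile(a[m],[1,50,99]),'y',np.percentile(b[m],[1,50,99]))
m=(P[:,2]>.075)&(P[:,2]<.092)&(abs(a)<.09)&(b>0)&(b<.16)
for lo in np.arange(0,.16,.008): 
  s=m&(b>lo)&(b<lo+.008)&(abs(a)<.06); print(round(lo,3),s.sum(),end='; ')
print()
for lo in np.arange(-.092,.09,.006): 
  s=m&(a>lo)&(a<lo+.006)&(abs(b-.0825)<.035); print(round(lo,3),s.sum(),end='; ')
E
```

```text
hole pts 1137 x [-0.06981701  0.00629739  0.07672212] y [0.05467416 0.09953386 0.13366925]
0.0 86; 0.008 86; 0.016 80; 0.024 83; 0.032 85; 0.04 0; 0.048 0; 0.056 0; 0.064 0; 0.072 0; 0.08 0; 0.088 0; 0.096 0; 0.104 0; 0.112 0; 0.12 0; 0.128 59; 0.136 78; 0.144 80; 0.152 83; 
-0.092 26; -0.086 35; -0.08 24; -0.074 0; -0.068 0; -0.062 0; -0.056 0; -0.05 0; -0.044 0; -0.038 0; -0.032 0; -0.026 0; -0.02 0; -0.014 0; -0.008 0; -0.002 0; 0.004 0; 0.01 0; 0.016 0; 0.022 0; 0.028 0; 0.034 0; 0.04 0; 0.046 0; 0.052 0; 0.058 0; 0.064 0; 0.07 10; 0.076 36; 0.082 36; 0.088 11;
```

apply_moves:
  commands:
    - [0.05,0,0.001,0,1]
    - [0.1,0,0.001,0,1]
    - [0.135,0,0.001,0,1]
    - [0.159,0,0.001,0,1]
    - [0.159,0,0.001,0,1]
    - [0.159,0,0.001,0,-1]
    - [0.159,0,0.001,0,-1]
    - [0.159,0,0.001,0,-1]
    - [0.159,0,0.001,0,-1]
    - [0.159,0,0.001,0,-1]
    - [0.159,0,0.001,0,-1]
    - [0.159,0,0.001,0,-1]
  newtons: 60

```text
time: 8.4
ee_pos: [0.5601, -0.1982, 0.0408]
tcp_rot: [137.6, 89.4, 36.8]
wrist_force: [-0.2, -0.2, 5.9]
opening: 0.0188
```

Rail evidence (deck edges, fin position and cover stop) puts the pocket at rail y ≈ +0.085. Now lifting.

apply_moves:
  commands:
    - [-0.01,0,0,0,-1]
    - [-0.025,0,0,0,-1]
    - [-0.05,0,0,0,-1]
    - [-0.08,0,0,0,-1]
    - [-0.11,0,0,0,-1]
    - [-0.14,0,0,0,-1]
    - [-0.17,0,0,0,-1]
    - [-0.19,0,0,0,-1]
    - [-0.2,0,0,0,-1]
    - [-0.2,0,0,0,-1]

```text
time: 9.4
ee_pos: [0.5588, -0.1996, 0.2425]
tcp_rot: [127.6, 89.3, 26.8]
wrist_force: [-0.9, 0.2, -4.0]
opening: 0.019
```

```bash
python3 - <<'E'
from h import *
goal(RC+.085*ry,.24,-9.27)
E
```

```text
row [ 0.0047 -0.11   -0.4378] roll -0.028 jaw now -10.88 q [-19.9  10.9  17.9  96.6   0.5  81. ] F [-0.9  0.2 -4. ] ee [ 0.5588 -0.1996  0.2425] op 0.01904196407196236 t 9.4
```

apply_moves:
  commands:
    - [0,-0.003,-0.012,0,-1]
    - [0,-0.01,-0.035,-0.01,-1]
    - [0,-0.018,-0.07,-0.01,-1]
    - [0,-0.027,-0.11,-0.01,-1]
    - [0,-0.037,-0.15,-0.02,-1]
    - [0,-0.048,-0.19,-0.02,-1]
    - [0,-0.058,-0.23,-0.02,-1]
    - [0,-0.068,-0.27,-0.02,-1]
    - [0,-0.078,-0.31,-0.028,-1]
    - [0,-0.088,-0.35,-0.028,-1]
    - [0,-0.097,-0.385,-0.028,-1]
    - [0,-0.102,-0.405,-0.028,-1]

```text
time: 10.6
ee_pos: [0.5335, 0.2204, 0.2429]
tcp_rot: [131.0, 89.4, 31.9]
wrist_force: [-0.4, -1.1, -4.0]
opening: 0.0189
```

```bash
python3 - <<'E'
from h import *
goal(RC+.085*ry,.24,-9.27)
E
```

```text
row [ 0.003  -0.0051 -0.0304] roll 0.0023 jaw now -9.14 q [2.240e+01 8.500e+00 1.530e+01 9.620e+01 1.000e-01 1.215e+02] F [-0.4 -1.1 -4. ] ee [0.5335 0.2204 0.2429] op 0.018851497748791947 t 10.6
```

apply_moves:
  commands:
    - [0.0,-0.003,-0.015,0,-1]
    - [0.0,-0.005,-0.03,0,-1]
    - [0.02,-0.005,-0.0304,0,-1]
    - [0.043,-0.005,-0.0304,0,-1]
    - [0.043,-0.005,-0.0304,0,-1]
    - [0.043,-0.005,-0.0304,0,-1]
    - [0.043,-0.005,-0.0304,0,-1]

```text
time: 11.3
ee_pos: [0.534, 0.2515, 0.2013]
tcp_rot: [130.3, 89.4, 31.2]
wrist_force: [-0.1, 0.3, -2.2]
opening: 0.0189
```

```bash
python3 - <<'E'
from h import *
goal(RC+.085*ry,.2,-9.27)
for n in('scene','top'):
    c=shot(n,n+'3.png');X=cloud(c);np.save(n+'3.npy',X)
    P=X[100:300,150:480].reshape(-1,3);P=P[np.isfinite(P[:,2])]
    d=P[:,:2]-RC;m=(P[:,2]>.195)&(P[:,2]<.235)&(np.hypot(*(d-.085*ry).T)<.13)
    rx=np.array([ry[1],-ry[0]]);a,b=(d@rx)[m],(d@ry)[m]-.085
    print(n,m.sum(),'x',np.percentile(a,[.5,2,98,99.5]),'y',np.percentile(b,[.5,2,98,99.5]),'z',np.percentile(P[m,2],[5,50,95]))
    r=cv2.minAreaRect((np.c_[a,b]*1000).astype(np.float32));print(r)
    if n=='scene': cv2.imwrite('pics/c3.png',cv2.resize(c['frame'][80:260,240:500],None,fx=3,fy=3))
    else: cv2.imwrite('pics/c3t.png',cv2.resize(c['frame'][120:250,180:340],None,fx=4,fy=4))
E
```

```text
row [ 0.0013 -0.0006  0.0004] roll 0.002 jaw now -9.15 q [2.520e+01 9.400e+00 1.160e+01 9.160e+01 1.000e-01 1.243e+02] F [-0.1  0.3 -2.2] ee [0.534  0.2515 0.2013] op 0.018945923578751467 t 11.3
scene 1080 x [-0.0816501  -0.07706818  0.08237323  0.08372662] y [-0.05414621 -0.05241796  0.04803254  0.05226941] z [0.19700281 0.2159997  0.22677611]
((0.6094589233398438, -0.37100982666015625), (167.51806640625, 111.00846862792969), 0.2968372702598572)
top 384 x [-0.0510807  -0.04631265  0.08390222  0.08434348] y [-0.0535461  -0.05309894  0.02928733  0.03523433] z [0.21100715 0.22298947 0.2274908 ]
((14.43692398071289, -7.170276641845703), (141.93072509765625, 93.01876831054688), 0.21975816786289215)
```

View pics/c3.png

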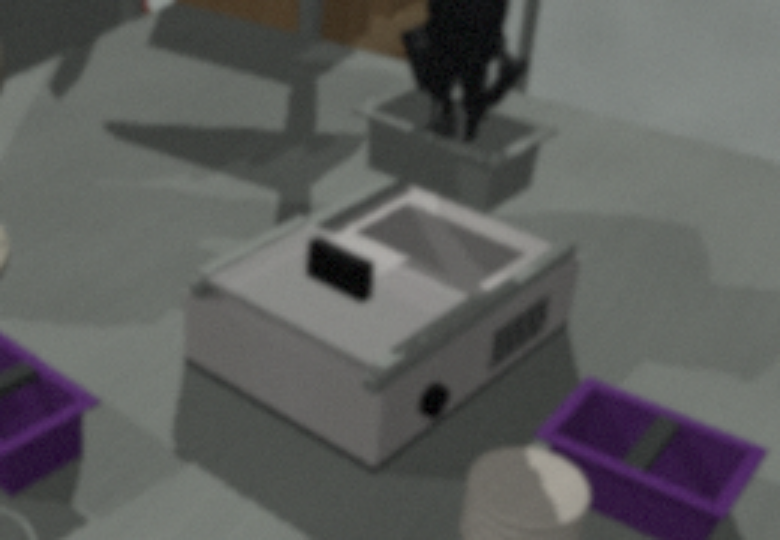

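The pan hangs level above the opening, centred to about 1 mm and square to 0.3°. Lowering it now.

apply_moves:
  commands:
    - [0.02,-0.0005,0,0,-1]
    - [0.04,-0.0005,0,0,-1]
    - [0.06,-0.0005,0,0,-1]
    - [0.07,-0.0005,0,0,-1]
    - [0.08,-0.0005,0,0,-1]
    - [0.088,-0.0005,0,0,-1]
    - [0.096,-0.0005,0,0,-1]
    - [0.104,-0.0005,0,0,-1]
    - [0.11,-0.0005,0,0,-1]
    - [0.116,-0.0005,0,0,-1]
    - [0.12,-0.0005,0,0,-1]
    - [0.12,-0.0005,0,0,-1]

```text
time: 12.6
ee_pos: [0.5346, 0.2522, 0.0807]
tcp_rot: [130.6, 89.4, 31.5]
wrist_force: [-0.1, -0.5, -2.7]
opening: 0.0191
```

```bash
python3 -c "
from h import *
goal(RC+.085*ry,.065,-9.27)"
```

```text
row [ 0.0157 -0.0012  0.0013] roll 0.002 jaw now -9.15 q [ 2.520e+01  9.700e+00 -1.400e+00  7.830e+01  1.000e-01  1.244e+02] F [-0.1 -0.5 -2.7] ee [0.5346 0.2522 0.0807] op 0.019146115036458456 t 12.6
```

apply_moves:
  commands:
    - [0.004,-0.001,0.001,0,-1]
    - [0.008,-0.001,0.001,0,-1]
    - [0.011,-0.001,0.001,0,-1]
    - [0.014,-0.001,0.001,0,-1]
    - [0.016,-0.001,0.001,0,-1]
    - [0.016,-0.001,0.001,0,-1]

```text
time: 13.2
ee_pos: [0.5336, 0.2514, 0.0658]
tcp_rot: [130.4, 89.4, 31.2]
wrist_force: [-3.3, -1.9, 4.6]
opening: 0.0191
```

```bash
python3 -c "
from h import *
goal(RC+.085*ry,.065,-9.27)"
```

```text
row [ 0.0008 -0.0002  0.0003] roll 0.002 jaw now -9.16 q [ 2.520e+01  9.700e+00 -3.000e+00  7.660e+01  1.000e-01  1.244e+02] F [-3.3 -1.9  4.6] ee [0.5336 0.2514 0.0658] op 0.01908717538368793 t 13.2
```

The vertical force flipped from -2.7 to +4.6 N, so the rim is on the deck. Releasing and rising.

apply_moves:
  commands:
    - [0,0,0,0,0.6]
    - [0,0,0,0,0.6]
    - [0,0,0,0,0.6]
    - [0,0,0,0,0.6]
    - [0,0,0,0,0.6]
    - [-0.02,0,0,0,0.6]
    - [-0.05,0,0,0,0.6]
    - [-0.09,0,0,0,0.6]
    - [-0.13,0,0,0,0.6]
    - [-0.16,0,0,0,0.6]
    - [-0.16,0,0,0,0.6]

```text
time: 14.3
ee_pos: [0.5333, 0.2511, 0.2307]
tcp_rot: [128.0, 89.0, 28.9]
wrist_force: [-0.4, -0.3, 0.2]
opening: 0.0681
```

```bash
python3 - <<'E'
from h import *
goal(RC-.08*ry,.215,80.73)
print(bot.get_obs()['tcp_rot'])
E
```

```text
row [ 0.0139 -0.0005  0.165 ] roll -1.5688 jaw now -9.16 q [2.520e+01 9.400e+00 1.490e+01 9.440e+01 1.000e-01 1.243e+02] F [-0.4 -0.3  0.2] ee [0.5333 0.2511 0.2307] op 0.06812070291170107 t 14.3
[128.0244577   88.95112187  28.8709102 ]
```

apply_moves:
  commands:
    - [0.01,0,0.165,-1.57,1]
    - [0.01,0,0.165,-1.57,1]
    - [0.01,0,0.165,-1.57,1]
    - [0.01,0,0.165,-1.57,1]
    - [0.01,0,0.165,-1.57,1]
    - [0.01,0,0.165,-1.57,1]
    - [0.01,0,0.165,-1.57,1]
    - [0.01,0,0.165,-1.57,1]
    - [0.01,0,0.165,-1.57,1]
    - [0.01,0,0.165,-1.57,1]
    - [0.01,0,0.165,-1.57,1]
    - [0.01,0,0.165,-1.57,1]

```text
time: 15.5
ee_pos: [0.5071, 0.0882, 0.2182]
tcp_rot: [38.9, 89.0, 29.7]
wrist_force: [0.1, 0.6, 0.9]
opening: 0.0851
```

```bash
python3 - <<'E'
from h import *
goal(RC-.08*ry,.117,80.73)
print(bot.get_obs()['tcp_rot'])
c=shot('scene','scene4.png');X=cloud(c);
P=X[100:300,150:480].reshape(-1,3);P=P[np.isfinite(P[:,2])]
rx=np.array([ry[1],-ry[0]]);d=P[:,:2]-RC;a,b=d@rx,d@ry-.085
print('pan rim z by quadrant')
for n,m in(('x-',abs(a+.08)<.003),('x+',abs(a-.08)<.003),('y+',(abs(b-.05)<.003)&(abs(a)<.07)),('y-',(abs(b+.05)<.003)&(abs(a)<.07)),('bar',(abs(a)<.008)&(abs(b)<.04)),('deck y+',(abs(b-.065)<.005)&(abs(a)<.07))):
    m=m&(abs(b)<.075)&(P[:,2]>.07)&(P[:,2]<.11);print(n,m.sum(),np.median(P[m,2]).round(4))
cv2.imwrite('pics/c4.png',cv2.resize(c['frame'][110:250,290:450],None,fx=4.5,fy=4.5,interpolation=cv2.INTER_CUBIC))
E
```

```text
row [ 0.1011 -0.0011 -0.0017] roll 0.0025 jaw now 80.87 q [ 9.7 -1.1  2.4 92.5  0.3 18.8] F [0.1 0.6 0.9] ee [0.5071 0.0882 0.2182] op 0.08512883874669676 t 15.5
[38.85718381 88.99431125 29.72745648]
pan rim z by quadrant
x- 35 0.0899
x+ 62 0.0891
y+ 53 0.0901
y- 81 0.0892
bar 74 0.09
deck y+ 50 0.0866
```

View pics/c4.png

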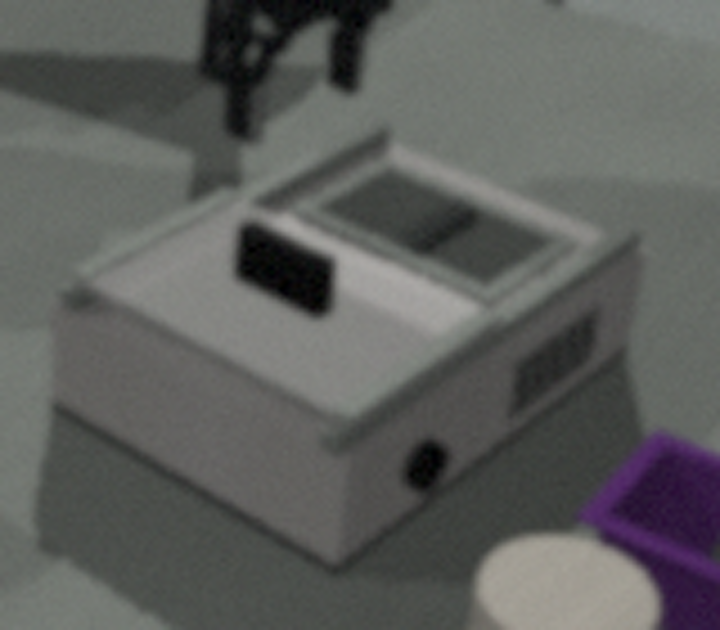

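The pan sits flat, with its rim at 89–90 mm on all four sides. Gripping the fin next.

apply_moves:
  commands:
    - [0.05,-0.001,-0.002,0,1]
    - [0.09,-0.001,-0.002,0,1]
    - [0.1,-0.001,-0.002,0,1]
    - [0.1,-0.001,-0.002,0,1]
    - [0.1,-0.001,-0.002,0,-1]
    - [0.1,-0.001,-0.002,0,-1]
    - [0.1,-0.001,-0.002,0,-1]
    - [0.1,-0.001,-0.002,0,-1]
    - [0.1,-0.001,-0.002,0,-1]
    - [0.1,-0.001,-0.002,0,-1]
    - [0.1,-0.001,-0.002,0,-1]
  newtons: 40

```text
time: 16.65
ee_pos: [0.5068, 0.0887, 0.119]
tcp_rot: [38.4, 88.9, 29.1]
wrist_force: [-0.8, 3.3, 5.9]
opening: 0.0152
```

```bash
python3 -c "
from h import *
goal(RC+.085*ry,.118,80.73)"
```

```text
row [ 2.900e-03  1.646e-01 -1.000e-04] roll -0.0007 jaw now 80.69 q [ 9.7 -1.7 -9.1 81.5  0.4 19. ] F [-0.8  3.3  5.9] ee [0.5068 0.0887 0.119 ] op 0.01516599267742887 t 16.65
```

apply_moves:
  commands:
    - [0,0.015,0,0,-1]
    - [0,0.03,0,0,-1]
    - [0,0.05,0,0,-1]
    - [0.001,0.07,0,0,-1]
    - [0.001,0.09,0,0,-1]
    - [0.001,0.11,0,0,-1]
    - [0.0015,0.13,0,0,-1]
    - [0.002,0.145,0,0,-1]
    - [0.002,0.158,0,0,-1]
    - [0.002,0.165,0,0,-1]
    - [0.002,0.165,0,0,-1]
    - [0.002,0.165,0,0,-1]

```text
time: 17.85
ee_pos: [0.5335, 0.2516, 0.119]
tcp_rot: [37.1, 88.9, 27.8]
wrist_force: [-0.1, -3.1, 4.1]
opening: 0.0154
```

```bash
python3 -c "
from h import *
goal(RC+.085*ry,.118,80.73)"
```

```text
row [ 0.001  -0.0004 -0.0001] roll -0.0007 jaw now 80.69 q [25.2  8.6  1.6 82.   0.  34.5] F [-0.1 -3.1  4.1] ee [0.5335 0.2516 0.119 ] op 0.015430644269369728 t 17.85
```

apply_moves:
  commands:
    - [0,0,0,0,1]
    - [0,0,0,0,1]
    - [0,0,0,0,1]
    - [0,0,0,0,1]
    - [0,0,0,0,1]
    - [-0.04,0,0,0,1]
    - [-0.08,0,0,0,1]
    - [-0.12,0,0,0,1]
    - [-0.13,0,0,0,1]
    - [-0.13,0,0,0,1]
    - [-0.13,0,0,0,1]

```text
time: 18.95
ee_pos: [0.5313, 0.2504, 0.2477]
tcp_rot: [37.4, 89.0, 28.1]
wrist_force: [-1.2, 0.6, -1.5]
opening: 0.0855
```

```bash
python3 - <<'E'
from h import *
goal(RC,.25)
c=shot('scene');X=cloud(c);P=X[100:300,150:480].reshape(-1,3);P=P[np.isfinite(P[:,2])]
rx=np.array([ry[1],-ry[0]]);d=P[:,:2]-RC;a,b=d@rx,d@ry
m=(P[:,2]>.12)&(P[:,2]<.15)&(abs(a)<.06)&(abs(b)<.16)
print('fin',m.sum(),np.median(a[m]),np.percentile(b[m],[5,50,95]))
cv2.imwrite('pics/c5.png',cv2.resize(c['frame'][80:320,180:500],None,fx=2.4,fy=2.4))
E
```

```text
row [-0.0032 -0.0839  0.0021] roll 0 jaw now 80.69 q [25.2  9.6 17.  96.4  0.  34.5] F [-1.2  0.6 -1.5] ee [0.5313 0.2504 0.2477] op 0.08548008810614173 t 18.95
fin 215 0.004261669140602159 [0.07636867 0.08005489 0.09034696]
```

View pics/c5.png

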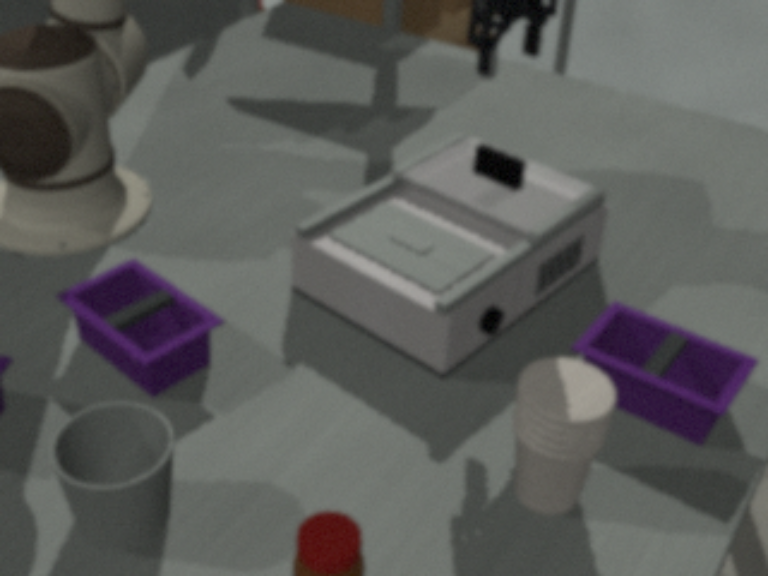

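The cover is shut: the fin's visible face is at rail y = 0.077, so its centre is at about 0.085. The gripper is clear and the bystanders are in place.

```bash
python3 -c "
from h import *
print(bot.job_done())"
```

```text
the job is handed in; nothing more can be done
None
```

I opened the cover to its stop, lifted the steel pan by its bar and lowered it into the opening. I let go of it, slid the cover shut and handed the job in at about 19 s of the 72 s. The hand-in reported no verdict.

- **Pan:** After release, depth showed the rim at 89–90 mm on all four sides, so it lies flat on the deck. Just before lowering, it was centred over the opening to about 1 mm and square to about 0.3°. I didn't measure its position again once it was under the cover.
- **Cover:** It moved 165 mm from the open stop, and the fin is back over the middle of the opening. I didn't press it against the shut stop. My first reading of the shut position was about 3 mm different, still well inside the 10 mm limit.
- **Everything else:** The gripper is open and well clear. In the last picture the pot, shaker and cups stood upright where they were; I judged that by eye.

One thing drifted: the tool tilted by about 1° over the run. It did not affect the seating.

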